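# Test the polisher's emergency stop and re-arm it

## Robot

A 7-joint arm with a two-finger parallel gripper is mounted at the origin on the work surface. World frame = base frame: x ahead of the robot, y to its left, z up, the work surface at z = 0. Lengths are in m, angles in rad, forces in N, time in s.
With the tool pointing down it reaches from about 0.425 to 0.925 m from the base axis. Payload 6.8 kg.
Tool frame: the origin (TCP) lies midway between the tips of the shut fingers; the grasp point (between the pads) lies 19 mm behind it; z points along the fingers, y is the line along which they close (so a half turn about z gives the same grasp; the last joint's range is limited). The gripper opens to 85 mm and grips with 20 to 120 N. Pads are 22 mm wide; open, the fingers measure 114 mm over their backs; the gripper's body (76 mm by 85 mm) begins 54 mm behind the grasp point. The pads swing forward as they close: fully open they stand 13 mm farther back than shut.
Start: joints at [0.994, 0.477, 0.022, 1.555, -0.011, 1.109, -0.083], TCP at [0.305, -0.602, 0.205] pointing down, gripper open.
Joint ranges: [-2.96, 2.96], [-0.34, 2.1], [-1.41, 1.46], [0.24, 2.44], [-1.37, 4.51], [0.17, 1.92], [-2.96, 2.96]. Speed limits (rad/s): [2.39, 2.39, 3.14, 3.14, 3.14, 3.14, 3.14].

## Interface

Orientations are given as a unit quaternion [w, x, y, z].
In Python, from station import readout, imaging, hand_in gives the robot as it stands.
- The arm moves only by the tool drive_tool, never from a script. Its argument "series" is a list of rows, each a list of 5 numbers: the shift along the tool's x, y, z in cm, then the turn about the tool's z in degrees, then the closure, from -1 (fully open) to 1 (shut). A call has 1 to 8 rows; each row shifts and turns the commanded pose from where the row before left it, along the tool's axes as they then stand; what a row does not reach is not made up. A row lasts 1/10 s, in which the tool goes at most 50 mm and 8.59 degrees, less where a joint would pass 70% of its speed; a pose out of reach is approached as far as the arm can. A call with a gripper value outside its range is refused whole. The fingers move at their own pace and stop on an object; "squeeze" is the grip in N (left out, the last holds). Time passes only in rows, so rows that do not move let the fingers close. It gives the time, the measured TCP pose, the force, the opening and the grip force at its end, in the units of the state.
- readout.get_obs(): the state, without advancing time (a new reading comes with each control period).
- imaging.read_camera(name): name is "side" or "top"; returns the picture (400x640x3 uint8, red, green, blue); there is no depth.
- imaging.camera_model(name): a dict with "vfov" (degrees; the focal length in pixels is half the picture's height over the tangent of half this angle, whatever the lens; pixels are square), "cx", "cy" (the principal point, pixels), "distortion" ([k1, k2, p1, p2, k3] as OpenCV has them; the pictures are not rectified), "xyz" and "orientation" of the camera in the world. Camera axes: x right, y down, z forward; pixel columns grow to the right and rows downward; lengths in m; the calibration is good to about 2 mm. A picture is of the moment at which its call begins. camera_model takes no time and is no camera call.
- hand_in(): hands the job in; it is judged then, once.
Trained networks look in the newest picture that a camera, given by its name, has taken for a name from the list of things; names that differ only in an ending like _2 or _b are one class to them, and where a whole thing is asked for, a point or a joint stands for the part that bears it (a point fixed in the world has none). Each returns a list of dicts, best first, with "conf" (0 to 1); they miss things now and then, are a little off and sometimes report something else, mostly with a low value. They report only what shows in the picture. A call takes as long as a camera call.
- imaging.cut_out(thing, camera): "mask" (400x640 bool, what is visible of it) and "centre" ([column, row] in pixels, amid what is visible of it).
The state is a dict: "t": time; "q": joint angles; "joint_vel": joint speeds; "joint_torque": joint torques, N m; "eef_pos": TCP position; "tool_rot": TCP orientation; "contact_force": force on the tool from outside, world axes, zero at the start; "torque": the same for the moment, N m; "gripper_width": opening from 0.0 (shut) to 1.0 (fully open); "grasp_force": force on a finger pad.
Only numpy, scipy, OpenCV 4.12 (cv2) and the standard library are available. Lean on these libraries where they do the work, as an engineer would, in place of code of your own. Each camera call takes 0.05 s, during which the arm holds its last target. There are 200 camera calls.

## Task

Test the polishing machine's emergency stop: with the fingertips press the red mushroom head all the way in so that it latches, take the hand off to see that it stays in, then push its bar round clockwise until it springs back out, and after that press the blue reset button in and let it come back up. Do it all by pushing: do not squeeze or force the red head, never press the green start button, and leave everything else on the bench lying where it is.

Things in the scene. Friction and masses are not known exactly. Their poses are not given: they have to be found in the camera images.
- stop_box: yellow emergency-stop box, 90 x 90 mm, 60 mm high, bolted to the bench; origin under its centre, z up. On its top a black collar, 60 mm across and 8 mm high, carries the red mushroom head on a short steel stem
- stop_top (a point): middle of the top of the red twist bar on the mushroom head, 119 mm above the bench when out; moves and turns with the head; x along the bar, z up the stem (turning axis). Head: red disc 64 mm across with white clockwise arrows; across it stands the bar, 58 mm long, 12 mm wide, its top 36 mm above the disc's underside, 21 mm above the disc at the middle, about 24 mm at the bar's ends
- stop_press (a joint): how far the head is pushed down (m): 0 out, 0.014 at the firm stop. A spring pushes it out; about 3 N starts it, some 7 N (at most 10) takes it fully in. Pressed 11 mm or more, untwisted, it latches and, let go, stays in at about 0.0085. Freed by twisting it springs up those 8.5 mm by itself: a finger turning the bar should leave that room above the disc
- stop_twist (a joint): turn of the head (rad), 0 at rest, growing clockwise seen from above, stop at 1.4. While latched, a turn of about 0.42 frees the latch; turning takes 0.05 to 0.15 N m. A spring turns it back to 0 when let go
- reset_box: grey box with the blue reset button, 75 x 75 mm, 50 mm high, bolted to the bench; origin under its centre
- reset_top (a point): centre of the top of the blue reset button, 32 mm across, 68 mm above the bench; z up
- reset (a joint): travel of the blue reset button (m): 0 out, 0.006 fully in (about 5 N), springs back; it counts as pressed beyond 0.004
- start_box: grey box with the green start button, same size as the reset box; bolted to the bench; origin under its centre
- start_top (a point): centre of the top of the green start button, 32 mm across, 68 mm above the bench; not to be pressed
- start (a joint): travel of the green start button (m): 0 out, 0.006 fully in
- bowl: loose stainless bowl, 120 mm across the rim, 65 mm high; origin under its centre
- pot: loose polished pot body, 124 mm across, 85 mm high; origin under its centre
- jar: loose amber jar with red lid, 66 mm across, 90 mm high; origin under its centre
- compound_bar: loose green bar of polishing compound, 120 x 40 x 35 mm high, long along its x; origin under its centre
- wrench: loose steel wrench, 160 mm long along its x, lying flat; origin near its middle at the bench
- screwdriver: loose orange screwdriver, 190 mm long along its x, lying flat; origin near its middle at the bench
- bracket: loose steel angle bracket, 70 x 40 mm, 45 mm high; origin under its centre

How it is judged:
On the way, in this order (a step that is already met when the one before it is completed fails the run):
1. the red head is pressed in and latches: let go, it stays in (value of joint stop_press above 0.007 m and value of joint stop_twist below 0.2 rad and contact force between the fingers and stop_box below 0.3 N), for 0.2 s.
2. still in, the head is twisted clockwise (value of joint stop_twist above 0.25 rad and value of joint stop_press above 0.004 m).
3. the head springs back out (value of joint stop_press below 0.0015 m), for 0.2 s.
4. the blue reset button is pressed in, with the red head out (value of joint reset above 0.004 m and value of joint stop_press below 0.0015 m), for 0.05 s.
At the end, for the whole second after the job is handed in: the red head is fully out (within 1.5 mm) and turned back to rest (within 0.15 rad), the reset and start buttons are out (within 1 mm) and every loose thing is within 20 mm of where it lay (value of joint stop_press below 0.0015 m and value of joint stop_twist below 0.15 rad and value of joint each of reset, start below 0.001 m and distance of each of bowl, pot, jar, compound_bar, wrench, screwdriver, bracket from where it was at the start of the episode below 0.02 m); the robot touches nothing.
It fails at once if the green start button is pressed (over 2 mm) (value of joint start above 0.002 m).
It fails at once if the red head is squeezed or forced (over 40 N) (contact force between the fingers and stop_box above 40 N).
It fails at once if a loose thing is lifted, carried or knocked more than 20 mm from its place (distance of any of bowl, pot, jar, compound_bar, wrench, screwdriver, bracket from where it was at the start of the episode above 0.02 m).
It also fails if it takes over 48 s, if anything falls off the work surface, if the arm or the gripper's body presses on something with over 40 N, if the wrist force passes 120 N, or if a joint passes its speed limit or range.

## Working session

There is one attempt and no reset: what is moved stays moved. The work goes in short steps, Python scripts to look and compute and a tool call to move; the robot and the scene stay as the last step left them, time stands still between calls to the robot, and variables do not carry over. Pictures are saved under pics/ and viewed, at most 10 in all, crops included, and the job is handed in when it is done.

Besides the shell and the picture viewer there is one more tool, called after "Call:" in YAML: its name, and indented under it one key for each argument. drive_tool: Moves the arm, as the interface text tells. Its arguments: {"type":"object","properties":{"series":{"type":"array"},"squeeze":{"type":"number"}},"required":["series"]}

```bash
mkdir -p pics
cat > h.py <<'E'
import numpy as np, cv2
from scipy.spatial.transform import Rotation as R
from station import readout, imaging, hand_in
def cam(n):
    m=imaging.camera_model(n); f=200/np.tan(np.radians(m['vfov'])/2)
    K=np.array([[f,0,m['cx']],[0,f,m['cy']],[0,0,1.]])
    q=m['orientation']; Rm=R.from_quat([q[1],q[2],q[3],q[0]]).as_matrix()
    return K,np.array(m['distortion'],float),np.array(m['xyz']),Rm
def ray(n,px):
    K,d,c,Rm=cam(n); p=cv2.undistortPoints(np.array([[px]],float),K,d)[0,0]
    v=Rm@np.array([p[0],p[1],1]); return c,v
def onz(n,px,z):
    c,v=ray(n,px); return c+v*(z-c[2])/v[2]
def proj(n,P):
    K,d,c,Rm=cam(n); X=(np.atleast_2d(P)-c)@Rm
    return cv2.projectPoints(X,np.zeros(3),np.zeros(3),K,d)[0][:,0]
def save(n,name):
    im=imaging.read_camera(n); cv2.imwrite('pics/'+name,im[...,::-1]); return im
E
python3 - <<'E'
from h import *
for n in('top','side'):
    save(n,n+'1.png'); print(n,imaging.camera_model(n))
    for t in ['stop_top','stop_box','reset_top','start_top','reset_box','start_box']:
        for r in imaging.cut_out(t,n)[:2]:
            print(t,round(r['conf'],2),np.round(r['centre'],1),r['mask'].sum())
o=readout.get_obs(); print(o['t'],o['eef_pos'],o['tool_rot'],o['contact_force'])
E
```

```text
top {'vfov': 42.24447426214205, 'cx': 317.4042957836665, 'cy': 199.68478783076114, 'distortion': array([-0.10551588,  0.        ,  0.        ,  0.        ,  0.        ]), 'xyz': array([4.44928889e-01, 5.01929903e-04, 1.66936210e+00]), 'orientation': array([-0.03298633,  0.70676291, -0.70577563,  0.03576103])}
stop_top 0.72 [307.4 209.3] 325
stop_box 0.93 [305.7 211.8] 933
reset_top 0.67 [394.4 240.5] 73
start_top 0.4 [263.2 230. ] 78
reset_box 0.94 [394.4 241.5] 632
start_box 0.92 [263.4 230.9] 568
side {'vfov': 45.868513375734516, 'cx': 318.6714827108638, 'cy': 199.0930851029289, 'distortion': array([-0.01665047,  0.        ,  0.        ,  0.        ,  0.        ]), 'xyz': array([-0.13124441,  0.76586455,  0.74721296]), 'orientation': array([ 0.18159313, -0.3182147 ,  0.81436263, -0.45008538])}
stop_box 0.58 [322.8 224.4] 1756
reset_top 0.7 [409.  197.7] 877
reset_top 0.53 [294.5 263.7] 1260
reset_box 0.75 [408.4 196.8] 854
start_box 0.81 [293.7 266.3] 1246
0.7 [ 0.30498617 -0.60220333  0.2045556 ] [4.27632664e-05 9.72653903e-01 2.32259300e-01 2.09036619e-05] [ 0.14511352 -0.83858491  0.49962226]
```

Run:
```python
from h import *
a=cv2.imread('pics/top1.png'); b=cv2.imread('pics/side1.png')
A=cv2.resize(a[150:290,220:440],None,fx=3.6,fy=3.6,interpolation=2)
B=cv2.resize(b[130:330,230:470],None,fx=3,fy=3,interpolation=2)
cv2.imwrite('pics/ta.png',A);cv2.imwrite('pics/sb.png',B)
```

```text
(no output)
```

View pics/top1.png

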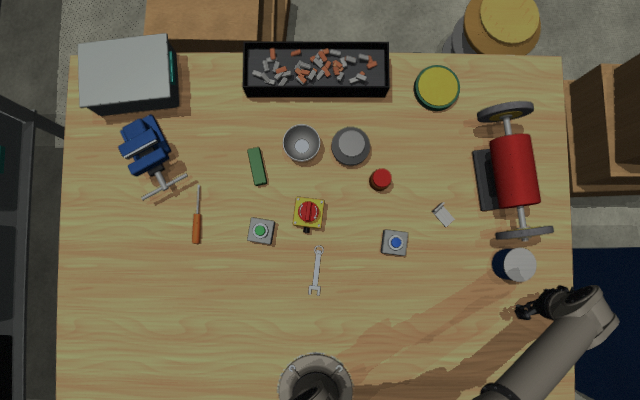

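View pics/ta.png

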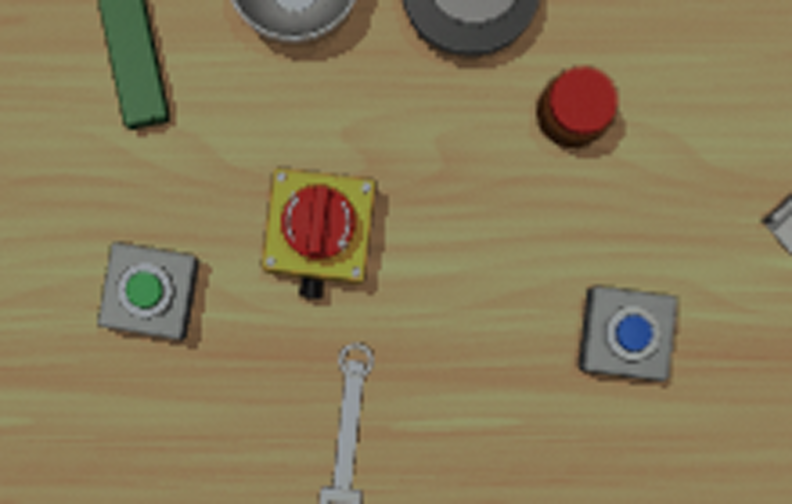

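View pics/sb.png

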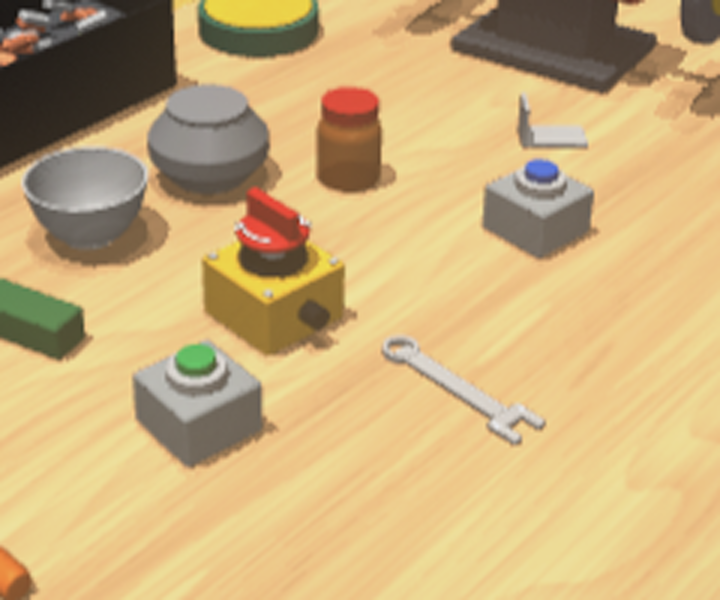

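The top view shows the head at about (308.6, 211.4) with its bar nearly vertical, parallel to the box side. Reset is at (396, 242), start at (260, 231), the wrench just below the stop box, and the bowl, pot and jar beyond it.

Run:
```python
from h import *
a=cv2.imread('pics/top1.png'); hsv=cv2.cvtColor(a,cv2.COLOR_BGR2HSV)
def m(lo,hi,x0,x1,y0,y1):
    k=cv2.inRange(hsv,lo,hi); z=np.zeros_like(k); z[y0:y1,x0:x1]=k[y0:y1,x0:x1]; return z
red=m((0,140,60),(8,255,255),285,330,190,235)|m((172,140,60),(180,255,255),285,330,190,235)
ye=m((20,120,80),(35,255,255),285,330,190,240)
bl=m((100,120,60),(125,255,255),380,410,228,258)
p=cv2.findNonZero(red); c,r=cv2.minEnclosingCircle(p); mo=cv2.moments(red,True); print('red',c,r,mo['m10']/mo['m00'],mo['m01']/mo['m00'])
print('disc@.095',onz('top',c,.095), onz('top',(mo['m10']/mo['m00'],mo['m01']/mo['m00']),.1))
rc=cv2.minAreaRect(cv2.findNonZero(ye|red)); bp=cv2.boxPoints(cv2.minAreaRect(cv2.findNonZero(ye)))
W=np.array([onz('top',q,.06)[:2] for q in bp]); print('box',W.round(4).tolist(),W.mean(0), [np.degrees(np.arctan2(*(W[i-3]-W[i])[::-1])).round(1) for i in range(4)],[np.linalg.norm(W[i-3]-W[i]).round(4) for i in range(4)])
mo=cv2.moments(bl,True); q=(mo['m10']/mo['m00'],mo['m01']/mo['m00']); print('blue',q,onz('top',q,.068))
# bar ends: top view crop, side crop
for e in [(314,254),(324,187)]: print('barend top',onz('top',(e[0]/3.6+220,e[1]/3.6+150),.121))
for e in [(253,193),(304,228)]: print('barend side',onz('side',(e[0]/3+230,e[1]/3+130),.122))
print('blue side',onz('side',(542/3+230,169/3+130),.068))
for w in(255,): 
  g=cv2.cvtColor(a,cv2.COLOR_BGR2GRAY)[200:224,296:322]; print(a[200:224:2,298:320,2])
```

```text
red (308.0, 211.5) 10.111974716186523 308.02867383512546 211.41935483870967
disc@.095 [0.56230609 0.02303709 0.095     ] [0.56217919 0.02287908 0.1       ]
box [[0.5231, 0.0731], [0.6143, 0.0623], [0.6033, -0.027], [0.5122, -0.0157]] [0.56322738 0.02317758] [np.float64(-6.8), np.float64(-97.1), np.float64(172.9), np.float64(83.0)] [np.float64(0.0919), np.float64(0.0899), np.float64(0.0918), np.float64(0.0895)]
blue (395.64864864864865, 242.0810810810811) [ 0.46973701 -0.24799903  0.068     ]
barend top [0.53318281 0.02491593 0.121     ]
barend top [0.58915234 0.01674162 0.121     ]
barend side [0.58077708 0.02657812 0.122     ]
barend side [0.51231065 0.03850208 0.122     ]
blue side [ 0.46978098 -0.25186453  0.068     ]
[[145 143 146 146 146 145 146 145 146 147 147 147 146 148 147 145 147 146
  145 145 146 145]
 [145 145 147 146 144 130 138 135 135 108 137 136 132 101 136 123 146 146
  145 146 145 146]
 [146 146 139 128 113 139 138 139 138 126 139 139 132  77  98 139 133 127
  123 147 147 146]
 [145 127 135 141 126 139 140 137 116 139 139 137 115  99 139 140 138 144
  129 110 146 146]
 [129 141 145 136 139 141 140 137 114 138 140 135  83 103 139 140 136 111
  143 129 106 146]
 [132 129 100 140 140 139 139 137 107 139 140 135  71 106 140 139 140 138
  127 112 106 127]
 [127 112 107 139 140 139 141 138 130 139 139 131  85 106 139 139 139 138
  122 119 110 125]
 [117 137 140  95 139 138 140 140 139 140 138 117 101 107 138 139 138 127
  141 125 104 125]
 [144 125 135 138 139 138 138 114 138 139 136  87 105 133 141 139 135 129
  126  95 123 123]
 [146 143 119 132 140 140 135  96 140 140 136  80 105 141 139 137 130 104
   92 125 126 128]
 [147 146 145 140 138 102 131 106  81  74  78  77  96 135 125  96 114 125
  126 127 143 148]
 [145 147 146 146 145 146 137 107 106 105 104 104 105 106 113 124 123 127
  144 143 147 145]]
```

Call:
drive_tool:
  series:
    - [2.1,-3.4,-0.4,0,1]
    - [2.1,-3.4,-0.4,0,1]
    - [2.1,-3.4,-0.4,0,1]
    - [2.1,-3.4,-0.4,0,1]
    - [2.1,-3.4,-0.4,0,1]
    - [2.1,-3.4,-0.4,0,1]
    - [2.1,-3.4,-0.4,0,1]
    - [2.1,-3.4,-0.4,0,1]
  squeeze: 20

```text
t: 1.5
eef_pos: [0.332, -0.2821, 0.2369]
tool_rot: [0.0, 0.973, 0.232, 0.0]
contact_force: [0.8, -0.8, -0.0]
gripper_width: 0.002
grasp_force: 0.0
```

Call:
drive_tool:
  series:
    - [0,0,0,-8,1]
    - [0,0,0,-8,1]
    - [0,0,0,-8,1]
    - [0,0,0,-8,1]
    - [0,0,0,-8,1]
    - [0,0,0,-8,1]
    - [0,0,0,-7.6,1]
    - [0,0,0,0,1]

```text
t: 2.3
eef_pos: [0.332, -0.2837, 0.2367]
tool_rot: [0.0, 0.752, 0.659, 0.0]
contact_force: [-0.2, -0.2, -0.1]
gripper_width: 0.005
grasp_force: 0.0
```

Call:
drive_tool:
  series:
    - [4.1,2.3,0.5,0,1]
    - [4.1,2.3,0.5,0,1]
    - [4.1,2.3,0.5,0,1]
    - [4.1,2.3,0.5,0,1]
    - [4.1,2.3,0.5,0,1]
    - [4.1,2.3,0.5,0,1]
    - [4.1,2.3,0.5,0,1]
    - [4.1,2.3,0.5,0,1]

```text
t: 3.1
eef_pos: [0.5585, 0.0188, 0.1964]
tool_rot: [0.0, 0.754, 0.657, 0.0]
contact_force: [1.0, -0.5, 0.2]
gripper_width: -0.0
grasp_force: 0.0
```

Call:
drive_tool:
  series:
    - [0.3,0.3,1.3,0,1]
    - [0,0,1.4,0,1]
    - [0,0,1.0,0,1]
    - [0,0,0,0,1]

```text
t: 3.5
eef_pos: [0.5588, 0.0179, 0.1576]
tool_rot: [-0.001, 0.753, 0.658, -0.002]
contact_force: [0.4, -0.2, 0.0]
gripper_width: -0.001
grasp_force: 0.0
```

Run:
```python
from h import *
o=readout.get_obs(); print(o['t'],o['eef_pos'],o['contact_force'])
b=save('side','s2.png')[...,::-1]; a=save('top','t2.png')[...,::-1]
for n,im in(('side',b),('top',a)): 
    im=im.copy(); P=np.array([.563,.0225,0]); u=np.array([.991,-.131,0]); E=np.array([P+u*.029+[0,0,.122],P-u*.029+[0,0,.122],o['eef_pos'],P+[0,0,.119]])
    for q in proj(n,E): print(n,q.round(1))
    q=proj(n,E).astype(int)[3]; x0,y0=q[0]-50,q[1]-45
    c=cv2.resize(im[y0:y0+90,x0:x0+100],None,fx=4,fy=4,interpolation=2)
    for e in proj(n,E): cv2.circle(c,tuple(int(v) for v in ((e-[x0,y0]+.5)*4)),3,(255,255,0),-1)
    globals()[n]=c
cv2.imwrite('pics/c2.png',np.hstack([side,top]))
```

```text
3.5 [0.5588251  0.01785778 0.1576044 ] [ 0.44740142 -0.16960934  0.04782085]
side [313.3 191.7]
side [328.  200.8]
side [323.  183.8]
side [320.6 197.2]
top [309.3 201.1]
top [306.8 220.2]
top [309.5 211.1]
top [308.1 210.7]
```

View pics/c2.png

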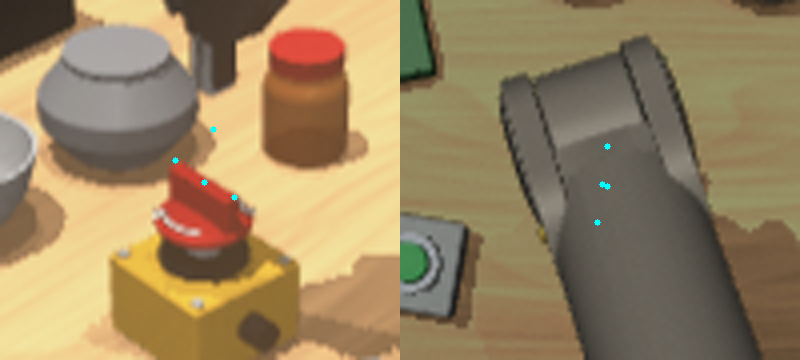

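The projected bar ends fit the side picture well. But the fingertips show at about (215, 90) in the crop, 9 px above the projected TCP at (213, 128). I'll check again with the arm at rest.

Run:
```python
from h import *
b=save('side','s3.png')[...,::-1].copy(); o=readout.get_obs(); print(o['t'],o['eef_pos'],o['tool_rot'],o['gripper_width'])
e=proj('side',np.array([o['eef_pos'],o['eef_pos']+[0,0,.073]])); print(e)
x0,y0=270,100
c=cv2.resize(b[y0:y0+120,x0:x0+120],None,fx=5,fy=5,interpolation=2)
for q in e: cv2.circle(c,tuple(int(v) for v in ((q-[x0,y0]+.5)*5)),3,(255,255,0),-1)
cv2.imwrite('pics/c3.png',c)
```

```text
3.65 [0.56074711 0.01881981 0.15997664] [3.45997865e-04 7.52799089e-01 6.58250264e-01 5.51449802e-05] 0.0006878781023281914
[[322.11502633 182.89195793]
 [321.94869121 156.57348822]]
```

View pics/c3.png

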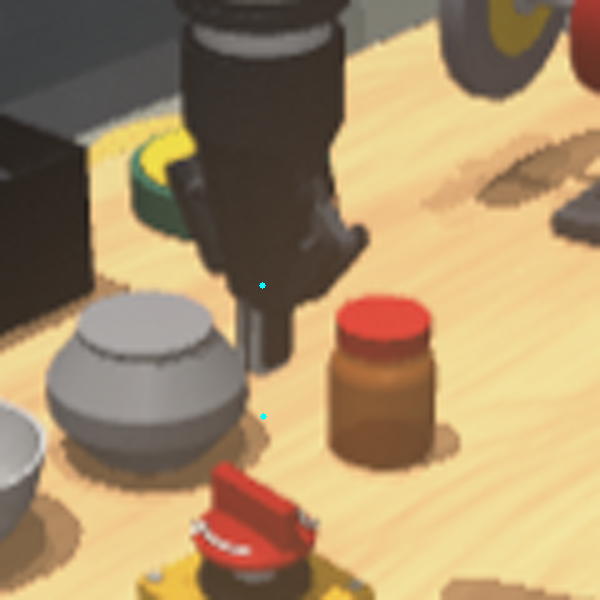

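The tip is at crop (263, 368) while the reported TCP projects to (263, 416). I'll see which one is wrong by checking the start picture.

Run:
```python
from h import *
T=np.array([.305,-.602,.2046]); ax=np.radians(26.9); ty=np.array([np.sin(ax),-np.cos(ax),0])
P=np.array([T,T+ty*.0425+[0,0,.013],T-ty*.0425+[0,0,.013],T+[0,0,.073]])
print(proj('top',P))
a=cv2.imread('pics/top1.png'); x0,y0=480,265
c=cv2.resize(a[y0:y0+80,x0:x0+130],None,fx=6,fy=6,interpolation=2)
for q in proj('top',P): cv2.circle(c,tuple(int(v) for v in ((q-[x0,y0]+.5)*6)),3,(255,255,0),-1)
cv2.imwrite('pics/c4.png',c)
```

```text
[[526.19429159 298.55458984]
 [540.68259037 291.9288663 ]
 [515.23373435 306.02463067]
 [536.85186573 300.94400361]]
```

View pics/c4.png

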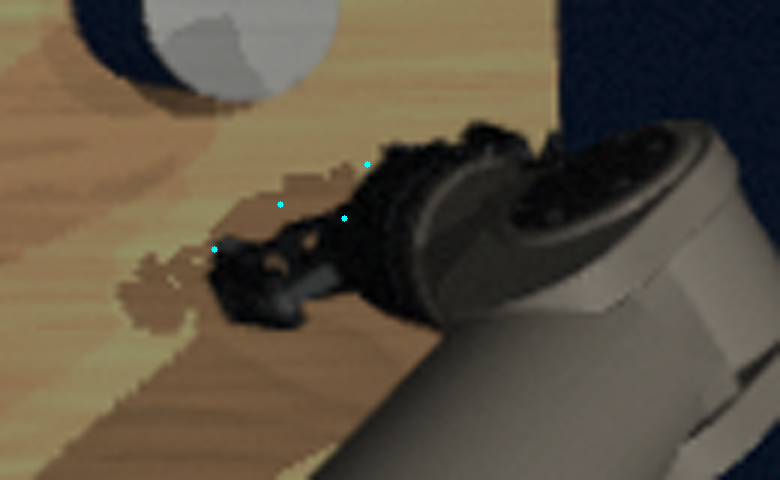

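Call:
drive_tool:
  series:
    - [0.4,0.2,0.9,0,1]
    - [0,0,0.9,0,1]
    - [0,0,0.8,0,1]
    - [0,0,0.6,0,1]
    - [0,0,0,0,1]
    - [0,0,0,0,1]

```text
t: 4.25
eef_pos: [0.5633, 0.0237, 0.1273]
tool_rot: [-0.0, 0.752, 0.659, -0.0]
contact_force: [0.5, 0.8, -0.2]
gripper_width: -0.003
grasp_force: 0.0
```

```bash
cat >> h.py <<'E'
def tip(im,ref='pics/side1.png',c0=290,c1=350):
    d=np.abs(im[...,::-1].astype(int)-cv2.imread(ref).astype(int)).sum(2)>60
    d=cv2.morphologyEx(d.astype(np.uint8),cv2.MORPH_OPEN,np.ones((3,3)))
    n,l,st,_=cv2.connectedComponentsWithStats(d); k=1+st[1:,4].argmax(); m=l==k
    out=[]
    r=np.where(m[:,c0:c1].any(1))[0].max()
    for y in range(r-8,r+1,1):
        c=np.where(m[y])[0]; c=c[(c>c0)&(c<c1)]; out.append((y,c.min(),c.max()) if len(c) else (y,))
    return out
E
python3 - <<'E'
from h import *
print(tip(cv2.imread('pics/s3.png')[...,::-1]))
im=save('side','s4.png'); o=readout.get_obs(); print(o['t'],o['eef_pos'],o['contact_force'])
print(tip(im)); print(proj('side',np.array([o['eef_pos'],[.563,.0225,.119]])))
E
```

```text
[(230, np.int64(344), np.int64(349)), (231, np.int64(344), np.int64(349)), (232, np.int64(345), np.int64(349)), (233, np.int64(346), np.int64(349)), (234, np.int64(349), np.int64(349)), (235, np.int64(349), np.int64(349)), (236, np.int64(349), np.int64(349)), (237, np.int64(349), np.int64(349)), (238, np.int64(349), np.int64(349))]
4.3 [0.56348243 0.02371214 0.12762095] [-0.71701625  1.26334573 -0.81887515]
[(233, np.int64(347), np.int64(349)), (234, np.int64(349), np.int64(349)), (235, np.int64(349), np.int64(349)), (236, np.int64(346), np.int64(349)), (237, np.int64(345), np.int64(349)), (238, np.int64(345), np.int64(349)), (239, np.int64(345), np.int64(349)), (240, np.int64(347), np.int64(349)), (241, np.int64(349), np.int64(349))]
[[320.07061665 194.38432056]
 [320.562768   197.17644405]]
```

Run:
```python
from h import *
b=cv2.imread('pics/s4.png'); x0,y0=290,150
c=cv2.resize(b[y0:y0+80,x0:x0+70],None,fx=7,fy=7,interpolation=2)
q=proj('side',np.array([[.5635,.0237,.1276]]))[0]; cv2.circle(c,tuple(int(v) for v in ((q-[x0,y0]+.5)*7)),3,(255,255,0),-1)
cv2.imwrite('pics/c5.png',c)
```

```text
(no output)
```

View pics/c5.png

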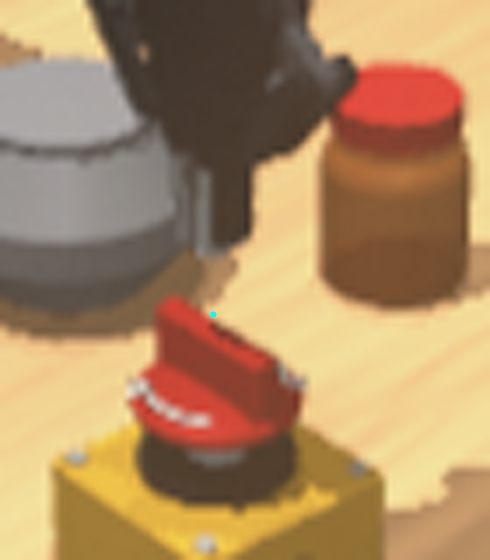

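The tip offset is the same 9.6 px up. Together with the start picture, this fits a tip about 28 mm higher than reported, not a sideways error. I'll feel for contact in steps.

Call:
drive_tool:
  series:
    - [0,0,0.6,0,1]
    - [0,0,0.6,0,1]
    - [0,0,0,0,1]
    - [0,0,0,0,1]

```text
t: 4.7
eef_pos: [0.5631, 0.0237, 0.1152]
tool_rot: [-0.0, 0.752, 0.659, -0.0]
contact_force: [0.2, 0.2, -0.2]
gripper_width: -0.001
grasp_force: 0.0
```

Call:
drive_tool:
  series:
    - [0,0,0.4,0,1]
    - [0,0,0.4,0,1]
    - [0,0,0,0,1]
    - [0,0,0,0,1]

```text
t: 5.1
eef_pos: [0.5632, 0.0237, 0.1073]
tool_rot: [-0.0, 0.752, 0.659, -0.0]
contact_force: [-0.7, -0.3, 0.8]
gripper_width: 0.002
grasp_force: 0.0
```

Call:
drive_tool:
  series:
    - [0,0,0.5,0,1]
    - [0,0,0.5,0,1]
    - [0,0,0,0,1]
    - [0,0,0,0,1]

```text
t: 5.5
eef_pos: [0.5631, 0.0237, 0.0972]
tool_rot: [-0.0, 0.752, 0.659, -0.0]
contact_force: [-0.6, -0.8, 0.4]
gripper_width: -0.001
grasp_force: 0.0
```

Call:
drive_tool:
  series:
    - [0,0,0.2,0,1]
    - [0,0,0.2,0,1]
    - [0,0,0,0,1]
    - [0,0,0,0,1]

```text
t: 5.9
eef_pos: [0.5633, 0.0237, 0.0935]
tool_rot: [-0.0, 0.752, 0.659, -0.0]
contact_force: [0.6, 0.0, 0.5]
gripper_width: 0.001
grasp_force: 0.0
```

Call:
drive_tool:
  series:
    - [0,0,0.2,0,1]
    - [0,0,0,0,1]
    - [0,0,0,0,1]

```text
t: 6.2
eef_pos: [0.5636, 0.0237, 0.0918]
tool_rot: [0.0, 0.752, 0.659, 0.0]
contact_force: [-1.0, -0.6, 2.7]
gripper_width: -0.001
grasp_force: 1.6
```

Call:
drive_tool:
  series:
    - [0,0,0.2,0,1]
    - [0,0,0.2,0,1]
    - [0,0,0,0,1]
    - [0,0,0,0,1]

```text
t: 6.6
eef_pos: [0.5636, 0.0237, 0.0877]
tool_rot: [0.0, 0.752, 0.659, 0.0]
contact_force: [0.3, -0.2, 4.8]
gripper_width: 0.003
grasp_force: 2.2
```

Run:
```python
from h import *
b=save('side','s5.png')[...,::-1]; o=readout.get_obs(); print(o['t'],o['eef_pos'],o['contact_force'],o['torque'])
x0,y0=290,150
c=cv2.resize(b[y0:y0+80,x0:x0+70],None,fx=7,fy=7,interpolation=2)
cv2.imwrite('pics/c6.png',c)
```

```text
6.65 [0.56361752 0.02372289 0.08768899] [ 0.03059672 -0.01741781  4.57739811] [-0.03685275 -0.04554246  0.05038557]
```

View pics/c6.png

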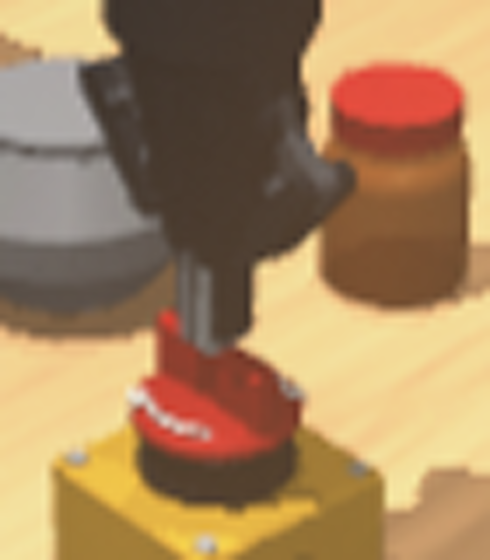

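Call:
drive_tool:
  series:
    - [0,0,0.3,0,1]
    - [0,0,0.3,0,1]
    - [0,0,0.1,0,1]
    - [0,0,0,0,1]

```text
t: 7.05
eef_pos: [0.5636, 0.0238, 0.0807]
tool_rot: [0.0, 0.752, 0.659, 0.0]
contact_force: [-0.2, 0.5, 6.2]
gripper_width: -0.001
grasp_force: 3.0
```

Call:
drive_tool:
  series:
    - [0,0,0.1,0,1]
    - [0,0,0,0,1]

```text
t: 7.25
eef_pos: [0.5637, 0.0237, 0.0798]
tool_rot: [0.0, 0.752, 0.659, 0.0]
contact_force: [-0.5, 0.4, 5.6]
gripper_width: 0.002
grasp_force: 3.1
```

Call:
drive_tool:
  series:
    - [0,0,0.1,0,1]
    - [0,0,0,0,1]

```text
t: 7.45
eef_pos: [0.5636, 0.0237, 0.0788]
tool_rot: [0.0, 0.752, 0.659, 0.0]
contact_force: [-1.3, 0.2, 6.9]
gripper_width: 0.0
grasp_force: 3.2
```

Call:
drive_tool:
  series:
    - [0,0,0.05,0,1]
    - [0,0,0,0,1]

```text
t: 7.65
eef_pos: [0.5637, 0.0238, 0.0784]
tool_rot: [0.0, 0.752, 0.659, 0.0]
contact_force: [-1.1, -0.1, 6.4]
gripper_width: 0.001
grasp_force: 3.3
```

Call:
drive_tool:
  series:
    - [0,0,-0.4,0,1]
    - [0,0,-0.5,0,1]
    - [0,0,0,0,1]

```text
t: 7.95
eef_pos: [0.5632, 0.0236, 0.0871]
tool_rot: [0.0, 0.752, 0.659, -0.0]
contact_force: [-0.5, 1.0, -0.2]
gripper_width: 0.006
grasp_force: 0.0
```

Call:
drive_tool:
  series:
    - [0,0,-1,0,1]
    - [0,0,-1,0,1]
    - [0,0,0,0,1]
    - [0,0,0,0,1]

```text
t: 8.35
eef_pos: [0.5636, 0.0237, 0.1074]
tool_rot: [0.0, 0.752, 0.659, 0.0]
contact_force: [-0.1, -0.1, -0.6]
gripper_width: -0.002
grasp_force: 0.0
```

Call:
drive_tool:
  series:
    - [-2.6,-2.8,0,0,1]
    - [0,0,0,0,1]
    - [0,0,1.2,0,1]
    - [0,0,1.2,0,1]
    - [0,0,0.8,0,1]
    - [0,0,0,0,1]
    - [0,0,0,0,1]

```text
t: 9.05
eef_pos: [0.5322, 0.002, 0.0745]
tool_rot: [-0.0, 0.752, 0.659, -0.0]
contact_force: [0.2, -0.0, -0.1]
gripper_width: -0.002
grasp_force: 0.0
```

Run:
```python
from h import *
b=save('side','s6.png')[...,::-1]; o=readout.get_obs(); print(o['t'],o['eef_pos'],o['contact_force'],o['torque'])
x0,y0=290,150
c=cv2.resize(b[y0:y0+80,x0:x0+70],None,fx=7,fy=7,interpolation=2)
cv2.imwrite('pics/c7.png',c)
```

```text
9.1 [0.53245188 0.00198453 0.07490702] [-0.26915954 -0.39233244  0.36037678] [0.00097747 0.05431647 0.02667127]
```

View pics/c7.png

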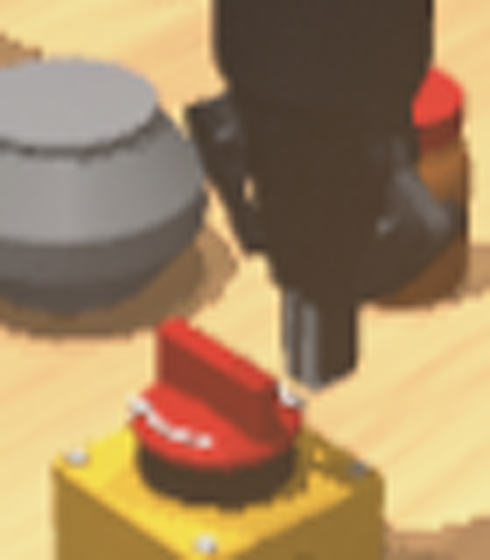

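The head is latched and untwisted. The fingertip stands behind the bar's near end at crop (315, 385). Now I'll push it.

Call:
drive_tool:
  series:
    - [0.4,0,0,0,1]
    - [0.4,0,0,0,1]
    - [0.2,0,0,0,1]
    - [0,0,0,0,1]

```text
t: 9.5
eef_pos: [0.5335, 0.0116, 0.0752]
tool_rot: [0.0, 0.752, 0.659, -0.0]
contact_force: [-0.9, -0.7, 0.6]
gripper_width: -0.002
grasp_force: 0.4
```

Call:
drive_tool:
  series:
    - [0.2,0,0,0,1]
    - [0.2,0,0,0,1]
    - [0,0,0,0,1]

```text
t: 9.8
eef_pos: [0.5336, 0.015, 0.0749]
tool_rot: [-0.0, 0.752, 0.659, -0.0]
contact_force: [-0.6, -1.4, 2.6]
gripper_width: -0.002
grasp_force: 1.5
```

Call:
drive_tool:
  series:
    - [0.2,0,0,0,1]
    - [0,0,0,0,1]

```text
t: 10.0
eef_pos: [0.5339, 0.0174, 0.0749]
tool_rot: [-0.0, 0.752, 0.659, -0.0]
contact_force: [-2.3, -2.8, 2.0]
gripper_width: -0.001
grasp_force: 1.5
```

Run:
```python
from h import *
b=save('side','s7.png')[...,::-1]; o=readout.get_obs(); print(o['t'],o['eef_pos'],o['contact_force'],o['torque'])
x0,y0=290,150
c=cv2.resize(b[y0:y0+80,x0:x0+70],None,fx=7,fy=7,interpolation=2)
cv2.imwrite('pics/c8.png',c)
```

```text
10.05 [0.53399228 0.0176612  0.07494535] [-2.15462271 -2.38479866  1.00946576] [-0.44841129  0.48776476  0.00113992]
```

View pics/c8.png

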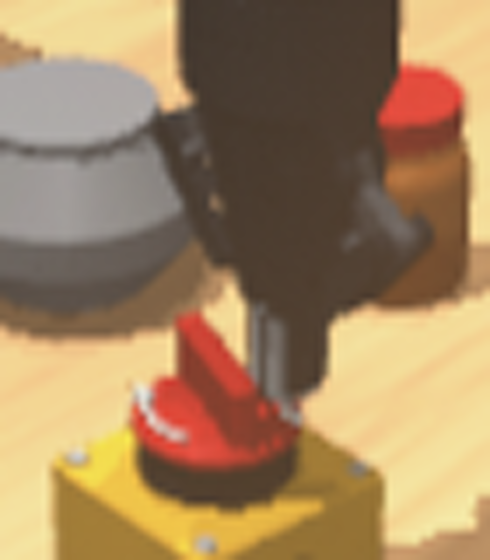

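The bar is turning clockwise with the fingertip behind it. I'll keep pushing.

Call:
drive_tool:
  series:
    - [0.2,0,0,0,1]
    - [0,0,0,0,1]

```text
t: 10.25
eef_pos: [0.5347, 0.0201, 0.075]
tool_rot: [-0.0, 0.752, 0.659, 0.0]
contact_force: [-0.2, -2.0, -0.8]
gripper_width: -0.005
grasp_force: 0.9
```

Call:
drive_tool:
  series:
    - [0.2,0,0,0,1]
    - [0.1,0,0,0,1]
    - [0,0,0,0,1]

```text
t: 10.55
eef_pos: [0.5351, 0.0225, 0.075]
tool_rot: [0.0, 0.752, 0.659, 0.0]
contact_force: [-0.2, -2.5, -0.6]
gripper_width: 0.0
grasp_force: 1.1
```

```bash
cat >> h.py <<'E'
def red(im):
    h=cv2.cvtColor(im,cv2.COLOR_RGB2HSV)[185:222,300:336]
    m=((h[...,0]<8)|(h[...,0]>172))&(h[...,1]>130)&(h[...,2]>60)
    y,x=np.where(m); return m.sum(),y.min()+185,y.max()+185,round(y.mean()+185,2),round(x.mean()+300,2)
E
python3 - <<'E'
from h import *
for n in ['side1','s4','s6','s7']: print(n,red(cv2.imread(f'pics/{n}.png')[...,::-1]))
print('now',red(save('side','s8.png'))); o=readout.get_obs(); print(o['t'],o['eef_pos'],o['contact_force'])
E
```

```text
side1 (np.int64(306), np.int64(192), np.int64(213), np.float64(204.28), np.float64(320.07))
s4 (np.int64(308), np.int64(192), np.int64(213), np.float64(204.29), np.float64(320.03))
s6 (np.int64(308), np.int64(195), np.int64(216), np.float64(207.28), np.float64(320.14))
s7 (np.int64(278), np.int64(195), np.int64(216), np.float64(207.85), np.float64(319.94))
now (np.int64(232), np.int64(192), np.int64(213), np.float64(205.37), np.float64(318.99))
10.6 [0.53508671 0.02246662 0.07505111] [-0.82392234 -2.75686955  0.21655136]
```

The head has sprung back out: its red rows are back at 192–213, as before pressing. I'll withdraw and check that it turns back.

Call:
drive_tool:
  series:
    - [-0.6,0,0,0,1]
    - [-0.8,0,0,0,1]
    - [-0.8,0,0,0,1]
    - [0,0,-2,0,1]
    - [0,0,-2.5,0,1]
    - [0,0,-2.5,0,1]
    - [0,0,0,0,1]

```text
t: 11.3
eef_pos: [0.5345, 0.0004, 0.1484]
tool_rot: [0.002, 0.752, 0.659, 0.003]
contact_force: [1.1, -0.2, -0.4]
gripper_width: 0.001
grasp_force: 0.0
```

Run:
```python
from h import *
print('now',red(save('side','s9.png'))); o=readout.get_obs(); print(o['t'],o['eef_pos'],o['contact_force'])
d=np.array([.4697,-.249,.16-.027])-o['eef_pos']; a=np.radians(82.5)
print(d[0]*np.cos(a)+d[1]*np.sin(a), d[0]*np.sin(a)-d[1]*np.cos(a), -d[2])
```

```text
now (np.int64(309), np.int64(192), np.int64(213), np.float64(204.3), np.float64(320.05))
11.35 [5.33374328e-01 1.51534534e-04 1.46669184e-01] [-0.21927397 -0.143582    0.39436884]
-0.25533117622766943 -0.030608784473078188 0.013669184369465598
```

Call:
drive_tool:
  series:
    - [-4.2,-0.5,0,0,1]
    - [-4.2,-0.5,0,0,1]
    - [-4.2,-0.5,0,0,1]
    - [-4.2,-0.5,0,0,1]
    - [-4.2,-0.5,0,0,1]
    - [-4.5,-0.6,0,0,1]
    - [0,0,0,0,1]
    - [0,0,0,0,1]

```text
t: 12.15
eef_pos: [0.4665, -0.2492, 0.1439]
tool_rot: [-0.001, 0.753, 0.658, -0.0]
contact_force: [-0.4, 0.2, 0.1]
gripper_width: -0.003
grasp_force: 0.0
```

Call:
drive_tool:
  series:
    - [0,0,2.5,0,1]
    - [0,0,2.5,0,1]
    - [0,0,2.5,0,1]
    - [0,0,1.5,0,1]
    - [0,0,0.8,0,1]
    - [0,0,0,0,1]
    - [0,0,0,0,1]

```text
t: 12.85
eef_pos: [0.4684, -0.2476, 0.0474]
tool_rot: [0.0, 0.752, 0.66, 0.0]
contact_force: [0.3, -0.5, 0.1]
gripper_width: 0.001
grasp_force: 0.0
```

Call:
drive_tool:
  series:
    - [0,0,0.4,0,1]
    - [0,0,0.3,0,1]
    - [0,0,0.2,0,1]
    - [0,0,0,0,1]

```text
t: 13.25
eef_pos: [0.469, -0.2483, 0.0392]
tool_rot: [0.001, 0.752, 0.659, 0.001]
contact_force: [-0.9, 1.6, 9.5]
gripper_width: 0.002
grasp_force: 4.7
```

Call:
drive_tool:
  series:
    - [0,0,0.15,0,1]
    - [0,0,0,0,1]

```text
t: 13.45
eef_pos: [0.4692, -0.2483, 0.039]
tool_rot: [0.001, 0.752, 0.659, 0.0]
contact_force: [-4.9, 3.7, 23.2]
gripper_width: 0.004
grasp_force: 11.7
```

```bash
cat >> h.py <<'E'
def blue(im):
    h=cv2.cvtColor(im,cv2.COLOR_RGB2HSV)[170:215,390:435]
    m=(h[...,0]>100)&(h[...,0]<128)&(h[...,1]>120)&(h[...,2]>60)
    y,x=np.where(m); return (m.sum(),y.min()+170,y.max()+170,round(y.mean()+170,2),x.min()+390,x.max()+390) if m.any() else 0
E
python3 - <<'E'
from h import *
print(blue(cv2.imread('pics/side1.png')[...,::-1]))
im=save('side','s10.png'); print(blue(im)); o=readout.get_obs(); print(o['t'],o['eef_pos'],o['contact_force'],o['torque'])
print(proj('side',np.array([o['eef_pos']+[0,0,.027],[.4697,-.249,.068]])))
def sh(im):
    h=cv2.cvtColor(im,cv2.COLOR_RGB2HSV)[168:205,394:426]
    for r in h: print(''.join('B' if 100<p[0]<128 and p[1]>120 and p[2]>60 else '#' if p[2]<90 else 'o' if p[1]<50 and p[2]>170 else '+' if p[1]<70 else '.' for p in r))
sh(cv2.imread('pics/side1.png')[...,::-1]); print(); sh(im)
E
```

```text
(np.int64(38), np.int64(184), np.int64(188), np.float64(185.82), np.int64(406), np.int64(415))
(np.int64(2), np.int64(188), np.int64(189), np.float64(188.5), np.int64(406), np.int64(408))
13.5 [ 0.46913352 -0.24834096  0.03895934] [-4.3727343   3.86109692 23.45971592] [0.8161333  1.04761304 0.01413534]
[[410.09393223 187.50134754]
 [410.12283051 186.72346563]]
..........++....................
.........+++....................
.........+++....................
.........+++....................
.........++++ooooooooooooooooo..
.........++++ooooooooooooooooo+.
.........+++++ooooooooooooooooo.
..........++++ooooooooooooooooo.
..........++++oooooooooooooooooo
..........++++oooooooooooooooooo
..........++++++++++++++++++++++
................................
................................
................................
................................
............oo+..ooo............
...........oBBBBBBB.o+..........
..........+.BBBBBBBBB...........
.........oo.BBBBBBBBBB+.........
.......+ooo+.BBBBBBBB.+o........
.....+o+ooo+...BBBB..+ooo.......
..+oooo+ooo++......+++oooo+.....
+oooooo++oo
[... 1005 characters left out ...]
.......
............++.++.####..........
..........++++.++.###...........
.........+o.+++++####+..........
.......+oo+..+++++#+#++.........
.....+++oo+.B..+++++++++........
...++++++oo+..B...++++++++......
++++++++++o++++...++++++++++....
ooo+++++++++o+++++++++++++++++..
++ooo++++++++++oo+++++++++++++++
+++oo+++++++++++++++++++++++++++
++++o+++++++++++++++++++++++++++
++++++++++++++++++++++++++++++++
++++++++++++++++++++++++++++++++
++++++++++++++++++++++++++++++++
++++++++++++++++++++++++++++++++
++++++++++++++++++++++++++++++++
++++++++++++++++++++++++++++++++
++++++++++++++++++++++++++++++++
++++++++++++++++++++++++++++++++
++++++++++++++++++++++++++++++++
++++++++++++++++++++++++++++++++
```

Call:
drive_tool:
  series:
    - [0,0,-0.2,0,1]
    - [0,0,0,0,1]

```text
t: 13.7
eef_pos: [0.469, -0.2483, 0.0396]
tool_rot: [0.001, 0.752, 0.659, 0.001]
contact_force: [0.7, 0.7, 4.4]
gripper_width: -0.002
grasp_force: 2.3
```

Call:
drive_tool:
  series:
    - [0,0,-0.2,0,1]
    - [0,0,0,0,1]

```text
t: 13.9
eef_pos: [0.4689, -0.2483, 0.0412]
tool_rot: [0.001, 0.752, 0.659, 0.001]
contact_force: [2.5, 0.3, 3.8]
gripper_width: 0.001
grasp_force: 1.9
```

Call:
drive_tool:
  series:
    - [0,0,-0.2,0,1]
    - [0,0,0,0,1]

```text
t: 14.1
eef_pos: [0.468, -0.2484, 0.0427]
tool_rot: [0.0, 0.752, 0.659, 0.0]
contact_force: [1.5, 0.6, 3.5]
gripper_width: 0.001
grasp_force: 1.4
```

Call:
drive_tool:
  series:
    - [0,0,-0.2,0,1]
    - [0,0,0,0,1]

```text
t: 14.3
eef_pos: [0.4674, -0.2483, 0.0444]
tool_rot: [-0.0, 0.752, 0.659, -0.0]
contact_force: [1.7, -1.2, 2.2]
gripper_width: -0.002
grasp_force: 0.9
```

The spring force fell steadily over about 6 mm, so the button had gone fully in. I'll lift clear and verify.

Call:
drive_tool:
  series:
    - [0,0,-1,0,1]
    - [0,0,-3,0,1]
    - [0,0,-4,0,1]
    - [0,0,-4,0,1]
    - [0,0,0,0,1]
    - [0,0,0,0,1]
    - [0,0,0,0,1]

```text
t: 15.0
eef_pos: [0.4664, -0.2479, 0.1635]
tool_rot: [-0.001, 0.752, 0.659, -0.001]
contact_force: [-0.3, -0.3, -0.1]
gripper_width: 0.001
grasp_force: 0.0
```

Run:
```python
from h import *
im=save('side','s11.png'); print(red(im),blue(im)); o=readout.get_obs(); print(o['t'],o['eef_pos'],o['contact_force'])
d=np.abs(im[...,::-1].astype(int)-cv2.imread('pics/side1.png').astype(int)).sum(2)>60
for t in ['bowl','pot','jar','compound_bar','wrench','screwdriver','bracket','start_top']:
    print(t,[(round(r['conf'],2),np.round(r['centre'],1).tolist(),round(float(d[r['mask']].mean()),2)) for r in imaging.cut_out(t,'side')[:1]])
```

```text
(np.int64(307), np.int64(192), np.int64(213), np.float64(204.3), np.float64(320.09)) (np.int64(28), np.int64(184), np.int64(187), np.float64(185.46), np.int64(407), np.int64(415))
15.05 [ 0.46640913 -0.24775491  0.16316686] [-0.74105651  1.04081643 -0.12249524]
bowl [(0.93, [259.6, 193.2], 0.0)]
pot [(0.76, [300.5, 173.5], 0.0)]
jar [(0.84, [346.0, 177.3], 0.0)]
compound_bar [(0.85, [234.5, 234.2], 0.0)]
wrench [(0.9, [382.6, 260.1], 0.0)]
screwdriver []
bracket [(0.75, [321.6, 222.3], 0.0)]
start_top [(0.43, [293.4, 251.5], 0.0)]
```

```bash
python3 -c "
from station import hand_in
print(hand_in())"
```

```text
the job is handed in; nothing more can be done
None
```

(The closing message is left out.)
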